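# Find the rattling parts case and hold it up for inspection

### The job

One of the three sealed cases on the bench has a part loose inside: shake them to find the one that rattles, stand the two quiet ones flat in the blue tray, and hold the rattling one out, level and still and at least a hand's breadth (10 cm) clear of the bench, over the middle of the orange mark. Finish while still holding it there in the gripper; leave the other things on the bench alone.

Things in the scene. Friction and masses are not known exactly. Their poses are not given: they have to be found in the camera images.
- case_blue: sealed cream parts case, 120 mm long (its x axis) x 58 mm wide (y) x 56 mm high (z), about 0.39 kg, cannot be opened; origin at the centre of its underside. Lid: blue. One of the three cases, any of them, holds a loose 0.19 kg ball that rolls about 40 mm either way from the middle along the case's length when shaken or rocked
- case_green: sealed cream parts case, 120 mm long (its x axis) x 58 mm wide (y) x 56 mm high (z), about 0.39 kg, cannot be opened; origin at the centre of its underside. Lid: green. Two of the three cases hold, instead of the loose ball, a part of the same weight packed tight in the middle; weight and looks do not tell
- case_yellow: sealed cream parts case, 120 mm long (its x axis) x 58 mm wide (y) x 56 mm high (z), about 0.39 kg, cannot be opened; origin at the centre of its underside. Lid: yellow
- tray: flat blue tray fixed to the bench, 190 mm (x) x 300 mm (y), outer size, rim 14 mm high and 4 mm thick, floor 4 mm thick; origin at the centre of its underside. Takes two cases side by side along its y, each lengthwise along its x
- mark: orange disc with a white ring, 100 mm across, 3 mm thick, fixed to the bench ahead of the cases; origin at the centre of its underside
- beaker: clear plastic cup, 68 mm across, 90 mm high; bystander, to be left alone; origin on its underside
- fitting: brass fitting, 32 mm across, 40 mm high; bystander, to be left alone; origin on its underside
- bearing: steel bearing ring, 48 mm across, 14 mm high; bystander, to be left alone; origin on its underside
- driver: screwdriver with red handle, lying along its x; bystander, to be left alone; origin on its underside
- spanner: steel spanner lying along its x; bystander, to be left alone; origin on its underside
- meter: red hand-held multimeter lying flat, 150 x 78 x 43 mm; bystander, to be left alone; origin on its underside
Things that resemble listed ones, but are neither listed nor needed, are in the scene too. Leave any pink look-alike of the case_green alone.

How it is judged (in metres and radians):
On the way:
1. the two quiet cases stand flat in the blue tray, released (((distance between loose_ball_center and case_blue_mid below 0.07 m and (x of case_green in the frame of tray between -0.07 and 0.07 m and y of case_green in the frame of tray between -0.125 and 0.125 m and z of case_green in the frame of tray between 0 and 0.009 m and angle between case_green's own z axis and vertical below 0.07 rad and linear speed of case_green below 0.03 m/s and contact force between case_green and the arm below 0.2 N) and (x of case_yellow in the frame of tray between -0.07 and 0.07 m and y of case_yellow in the frame of tray between -0.125 and 0.125 m and z of case_yellow in the frame of tray between 0 and 0.009 m and angle between case_yellow's own z axis and vertical below 0.07 rad and linear speed of case_yellow below 0.03 m/s and contact force between case_yellow and the arm below 0.2 N)) or (distance between loose_ball_center and case_green_mid below 0.07 m and (x of case_blue in the frame of tray between -0.07 and 0.07 m and y of case_blue in the frame of tray between -0.125 and 0.125 m and z of case_blue in the frame of tray between 0 and 0.009 m and angle between case_blue's own z axis and vertical below 0.07 rad and linear speed of case_blue below 0.03 m/s and contact force between case_blue and the arm below 0.2 N) and (x of case_yellow in the frame of tray between -0.07 and 0.07 m and y of case_yellow in the frame of tray between -0.125 and 0.125 m and z of case_yellow in the frame of tray between 0 and 0.009 m and angle between case_yellow's own z axis and vertical below 0.07 rad and linear speed of case_yellow below 0.03 m/s and contact force between case_yellow and the arm below 0.2 N)) or (distance between loose_ball_center and case_yellow_mid below 0.07 m and (x of case_blue in the frame of tray between -0.07 and 0.07 m and y of case_blue in the frame of tray between -0.125 and 0.125 m and z of case_blue in the frame of tray between 0 and 0.009 m and angle between case_blue's own z axis and vertical below 0.07 rad and linear speed of case_blue below 0.03 m/s and contact force between case_blue and the arm below 0.2 N) and (x of case_green in the frame of tray between -0.07 and 0.07 m and y of case_green in the frame of tray between -0.125 and 0.125 m and z of case_green in the frame of tray between 0 and 0.009 m and angle between case_green's own z axis and vertical below 0.07 rad and linear speed of case_green below 0.03 m/s and contact force between case_green and the arm below 0.2 N)))), for 0.2 s.
At the end, for the whole second after the job is handed in: The rattling case is in the fingers, underside over 80 mm above the bench, centre within 50 mm of the mark's centre in plan, within 0.3 rad of level, slower than 50 mm/s; the two quiet ones lie flat on the tray floor inside the rim, at rest, not touched by the robot (((distance between loose_ball_center and case_blue_mid below 0.07 m and (height (world z) of case_blue above 0.08 m and horizontal distance between case_blue and mark below 0.05 m and angle between case_blue's own z axis and vertical below 0.3 rad and linear speed of case_blue below 0.05 m/s and contact force between case_blue and the fingers above 1 N) and (x of case_green in the frame of tray between -0.07 and 0.07 m and y of case_green in the frame of tray between -0.125 and 0.125 m and z of case_green in the frame of tray between 0 and 0.009 m and angle between case_green's own z axis and vertical below 0.07 rad and linear speed of case_green below 0.03 m/s and contact force between case_green and the arm below 0.2 N) and (x of case_yellow in the frame of tray between -0.07 and 0.07 m and y of case_yellow in the frame of tray between -0.125 and 0.125 m and z of case_yellow in the frame of tray between 0 and 0.009 m and angle between case_yellow's own z axis and vertical below 0.07 rad and linear speed of case_yellow below 0.03 m/s and contact force between case_yellow and the arm below 0.2 N)) or (distance between loose_ball_center and case_green_mid below 0.07 m and (height (world z) of case_green above 0.08 m and horizontal distance between case_green and mark below 0.05 m and angle between case_green's own z axis and vertical below 0.3 rad and linear speed of case_green below 0.05 m/s and contact force between case_green and the fingers above 1 N) and (x of case_blue in the frame of tray between -0.07 and 0.07 m and y of case_blue in the frame of tray between -0.125 and 0.125 m and z of case_blue in the frame of tray between 0 and 0.009 m and angle between case_blue's own z axis and vertical below 0.07 rad and linear speed of case_blue below 0.03 m/s and contact force between case_blue and the arm below 0.2 N) and (x of case_yellow in the frame of tray between -0.07 and 0.07 m and y of case_yellow in the frame of tray between -0.125 and 0.125 m and z of case_yellow in the frame of tray between 0 and 0.009 m and angle between case_yellow's own z axis and vertical below 0.07 rad and linear speed of case_yellow below 0.03 m/s and contact force between case_yellow and the arm below 0.2 N)) or (distance between loose_ball_center and case_yellow_mid below 0.07 m and (height (world z) of case_yellow above 0.08 m and horizontal distance between case_yellow and mark below 0.05 m and angle between case_yellow's own z axis and vertical below 0.3 rad and linear speed of case_yellow below 0.05 m/s and contact force between case_yellow and the fingers above 1 N) and (x of case_blue in the frame of tray between -0.07 and 0.07 m and y of case_blue in the frame of tray between -0.125 and 0.125 m and z of case_blue in the frame of tray between 0 and 0.009 m and angle between case_blue's own z axis and vertical below 0.07 rad and linear speed of case_blue below 0.03 m/s and contact force between case_blue and the arm below 0.2 N) and (x of case_green in the frame of tray between -0.07 and 0.07 m and y of case_green in the frame of tray between -0.125 and 0.125 m and z of case_green in the frame of tray between 0 and 0.009 m and angle between case_green's own z axis and vertical below 0.07 rad and linear speed of case_green below 0.03 m/s and contact force between case_green and the arm below 0.2 N)))); the arm keeps its last pose, push and grip.
It fails at once if a bystander is moved more than 40 mm (distance of any of beaker, fitting, bearing, driver, spanner, meter from where it was at the start of the episode above 0.04 m).
It also fails if it takes over 72 s, if anything falls off the work surface, if the arm or the gripper's body presses on something with over 40 N, if the wrist force passes 120 N, or if a joint passes its speed limit or range.

### The arm

A 6-joint arm with a two-finger parallel gripper is mounted at the origin on the work surface. World frame = base frame: x ahead of the robot, y to its left, z up, the work surface at z = 0. Lengths are in mm, angles in rad, forces in N, time in s.
With the tool pointing down it reaches from about 300 to 750 mm from the base axis. Payload 8.5 kg.
Tool frame: the origin (TCP) lies midway between the tips of the shut fingers; the grasp point (between the pads) lies 19 mm behind it; z points along the fingers, y is the line along which they close (so a half turn about z gives the same grasp; the last joint's range is limited). The gripper opens to 88 mm and grips with 3 to 60 N. Pads are 18 mm wide; open, the fingers measure 123 mm over their backs; the gripper's body (75 mm by 187 mm) begins 45 mm behind the grasp point.
Start: joints at [-1.415, 0.381, 1.297, -0, 1.464, -0.215], TCP at [199.292, -512.604, 238.748] pointing down, gripper open.
Joint ranges: [-3.11, 3.11], [-0.89, 2.33], [0.22, 2.48], [-1.42, 4.56], [0.17, 2.85], [-2.88, 2.88]. Speed limits (rad/s): [2.39, 2.39, 3.14, 3.14, 3.14, 3.14].

### API

Orientations are given as a unit quaternion [w, x, y, z].
In Python, from plant import sensors, read_camera, camera_model, order gives the robot as it stands. The module is installed in compiled form; this text tells all that it offers.
- The arm moves only by the tool move_arm, never from a script. Its argument "moves" is a list of rows, each an object with "delta_rot": the turn, a rotation vector about the tool's x, y, z in degrees, a list of three; "translation": the shift along the tool's x, y, z in mm, a list of three; "jaw": the finger opening in mm, from 0 to 88.1. A call has 1 to 12 rows; each row is the pose to reach, as a shift and turn from the pose commanded when the call began, along the tool's axes at that moment; what a row does not reach only later rows make up. A row lasts 1/12 s, in which the tool goes at most 41.7 mm and 7.16 degrees, less where a joint would pass 70% of its speed; a pose out of reach is approached as far as the arm can. A call with a gripper value outside its range is refused whole. The fingers move at their own pace and stop on an object; the grip force is fixed at half the most. Time passes only in rows, so rows that repeat a pose let the fingers close. It gives the time, the measured TCP pose, the force, the opening and the grip force at its end, in the units of the state.
- sensors.get_state(): the state, without advancing time (a new reading comes with each control period).
- read_camera(name): name is "scene" or "top" or "wrist"; returns the picture (480x640x3 uint8, blue, green, red); there is no depth.
- camera_model(name): a dict with "camera_matrix" (3x3 intrinsics, pixels), "world_to_cam" (4x4, takes a point from world to camera coordinates). Camera axes: x right, y up, looking along -z (the intrinsics and any distortion apply to the point x, -y, -z); pixel columns grow to the right and rows downward; lengths in mm; the calibration is good to about 2 mm. The wrist camera is an equidistant fisheye: a pixel r from the principal point sees the ray r / f radians off the axis. A picture is of the moment at which its call begins: read the wrist's pose just before it. camera_model takes no time and is no camera call; for the wrist camera it gives the pose at the moment of the call.
- order.job_done(): hands the job in; it is judged then, once.
The state is a dict: "t": time; "joints": joint angles; "joint_velocities": joint speeds; "tau": joint torques, N m; "ee_pos": TCP position; "eef_rot": TCP orientation; "force": force on the tool from outside, world axes, zero at the start; "ft_torque": the same for the moment, N m; "gripper_width": finger opening in mm; "finger_force": force on a finger pad.
Only numpy, scipy, OpenCV 4.12 (cv2) and the standard library are available. Lean on these libraries where they do the work, as an engineer would, in place of code of your own. Each camera call takes 0.05 s, during which the arm holds its last target. There are 200 camera calls.

## Working session

There is one attempt and no reset: what is moved stays moved. The work goes in short steps, Python scripts to look and compute and a tool call to move; the robot and the scene stay as the last step left them, time stands still between calls to the robot, and variables do not carry over. Pictures are saved under pics/ and viewed, at most 10 in all, crops included, and the job is handed in when it is done.

Besides the shell and the picture viewer there is one more tool, called after ">>>" as a command line: name --argument value ..., lists and objects as JSON in quotes. move_arm: Moves the arm, as the interface text tells. Its arguments: {"type":"object","properties":{"moves":{"type":"array"}},"required":["moves"]}

```bash
mkdir -p pics; python3 - <<'E'
from plant import *
import cv2
s=sensors.get_state(); print({k:s[k] for k in('t','ee_pos','eef_rot','force','ft_torque','gripper_width')})
for n in('top','scene'):
    cv2.imwrite(f'pics/{n}0.png',read_camera(n)); m=camera_model(n); print(n,m)
E
```

```text
{'t': 0.0, 'ee_pos': array([ 199.27026023, -512.33415148,  238.13716936]), 'eef_rot': array([-7.32190083e-04,  9.82860683e-01,  1.84348422e-01,  2.23082744e-05]), 'force': array([0.0345296 , 0.51813025, 0.58147068]), 'ft_torque': array([0.04069872, 0.01400158, 0.02825615]), 'gripper_width': 88.19092072673935}
top {'camera_matrix': array([[584.26064487,   0.        , 327.69122827],
       [  0.        , 584.26064487, 242.47920687],
       [  0.        ,   0.        ,   1.        ]]), 'world_to_cam': array([[-1.94011730e-02, -9.99781777e-01, -7.74556650e-03,
        -4.89556256e+01],
       [ 9.83843812e-01, -2.04697774e-02,  1.77854833e-01,
        -5.20400691e+02],
       [-1.77974571e-01, -4.16983529e-03,  9.84026252e-01,
        -1.37436710e+03],
       [ 0.00000000e+00,  0.00000000e+00,  0.00000000e+00,
         1.00000000e+00]])}
scene {'camera_matrix': array([[459.30553429,   0.        , 317.47306863],
       [  0.        , 459.30553429, 235.24752843],
       [  0.        ,   0.        ,   1.        ]]), 'world_to_cam': array([[-3.62808443e-01,  9.31863410e-01, -7.86881426e-04,
         2.39607771e+02],
       [-5.73112905e-01, -2.22467782e-01,  7.88701264e-01,
         2.56526958e+02],
       [ 7.34786793e-01,  2.86598449e-01,  6.14776136e-01,
        -1.31622634e+03],
       [ 0.00000000e+00,  0.00000000e+00,  0.00000000e+00,
         1.00000000e+00]])}
```

View pics/top0.png

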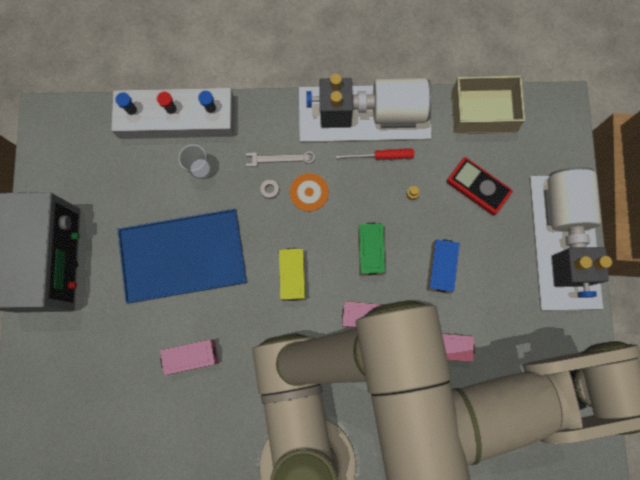

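View pics/scene0.png

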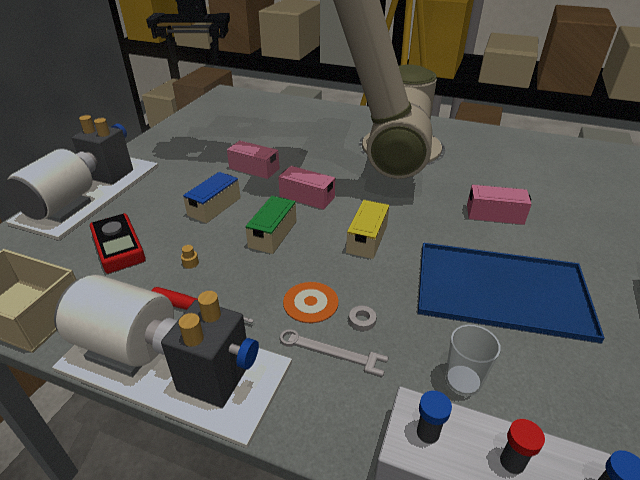

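The top view (image up is +x, left is +y) shows the yellow lid at (292,274), green at (372,248), blue at (445,265), the tray at (182,256) and the mark at (310,192). The pink look-alikes sit between the cases and the base. The scene view agrees.

```bash
cat > h.py <<'E'
import numpy as np, cv2
from plant import *
from scipy.spatial.transform import Rotation as R
def ray(m,px,z):
    K=m['camera_matrix'];T=m['world_to_cam'];px=np.atleast_2d(px).astype(float)
    d=np.c_[(px[:,0]-K[0,2])/K[0,0],-(px[:,1]-K[1,2])/K[1,1],-np.ones(len(px))]@T[:3,:3]
    c=-T[:3,:3].T@T[:3,3]
    return c+d*((z-c[2])/d[:,2])[:,None]
HSV={'yellow':((25,120,60),(35,255,255)),'green':((50,120,40),(75,255,255)),'blue':((108,150,60),(122,255,255)),'mark':((8,180,120),(16,255,255)),'tray':((100,120,40),(118,255,160))}
def find(name,z,box,img,m):
    hsv=cv2.cvtColor(img,cv2.COLOR_BGR2HSV);k=cv2.inRange(hsv,*HSV[name])
    x0,y0,x1,y1=box;b=np.zeros_like(k);b[y0:y1,x0:x1]=k[y0:y1,x0:x1]
    c=max(cv2.findContours(b,cv2.RETR_EXTERNAL,cv2.CHAIN_APPROX_NONE)[0],key=cv2.contourArea)[:,0]
    p=ray(m,c,z)[:,:2]
    (cx,cy),(w,h),a=cv2.minAreaRect(p.astype(np.float32))
    if w<h:a+=90;w,h=h,w
    return np.round([cx,cy,w,h,(a+90)%180-90],1)
def tcp():
    s=sensors.get_state();q=s['eef_rot'];return s,s['ee_pos'],R.from_quat(q[[1,2,3,0]])
E
python3 - <<'E'
from h import *
i=cv2.imread('pics/top0.png');m=camera_model('top')
hs=cv2.cvtColor(i,cv2.COLOR_BGR2HSV)
for n,p in dict(y=(292,270),g=(372,245),b=(446,262),t=(180,250),mk=(298,205)).items():print(n,hs[p[1],p[0]])
for n,z,b in(('yellow',56,(260,230,330,310)),('green',56,(345,210,400,290)),('blue',56,(420,225,475,300)),('mark',3,(280,165,340,220)),('tray',14,(100,190,260,315))):
    try:print(n,find(n,z,b,i,m))
    except Exception as e:print(n,e)
s,p,r=tcp();print(r.as_matrix().round(3))
E
```

```text
y [ 31 174 170]
g [ 66 149 135]
b [108 183 152]
t [107 166 114]
mk [ 14 203 167]
yellow [443.4  28.1 121.5  58.9   1.5]
green [ 502.3 -164.8  117.9   56.5    0. ]
blue [ 456.9 -337.1  121.2   55.6   -9.9]
mark [659.1 -14.1  94.7  91.9  -1.1]
tray [501.  305.  297.7 187.8 -81.4]
[[ 0.932  0.362 -0.   ]
 [ 0.362 -0.932  0.001]
 [ 0.    -0.001 -1.   ]]
```

>>> move_arm --moves '[{"translation":[35,-8,10],"delta_rot":[0,0,4],"jaw":88},{"translation":[70,-16,20],"delta_rot":[0,0,8],"jaw":88},{"translation":[108,-25,35],"delta_rot":[0,0,12],"jaw":88},{"translation":[145,-33,50],"delta_rot":[0,0,16],"jaw":88},{"translation":[182,-42,65],"delta_rot":[0,0,20],"jaw":88},{"translation":[218,-50,80],"delta_rot":[0,0,24],"jaw":88},{"translation":[254,-58,95],"delta_rot":[0,0,28],"jaw":88},{"translation":[285,-65,110],"delta_rot":[0,0,31],"jaw":88},{"translation":[304,-70,125],"delta_rot":[0,0,31.1],"jaw":88},{"translation":[304,-70,140],"delta_rot":[0,0,31.1],"jaw":88},{"translation":[304,-70,140],"delta_rot":[0,0,31.1],"jaw":88},{"translation":[304,-70,140],"delta_rot":[0,0,31.1],"jaw":88}]'

```text
t: 1.1
ee_pos: [457.0, -337.0, 98.3]
eef_rot: [-0.001, 0.996, -0.086, -0.001]
force: [-0.7, 0.4, 0.7]
gripper_width: 88.5
finger_force: 0.0
```

>>> move_arm --moves '[{"translation":[0,0,30],"delta_rot":[0,0,0],"jaw":88},{"translation":[0,0,55],"delta_rot":[0,0,0],"jaw":88},{"translation":[0,0,75],"delta_rot":[0,0,0],"jaw":88},{"translation":[0,0,85],"delta_rot":[0,0,0],"jaw":88},{"translation":[0,0,87],"delta_rot":[0,0,0],"jaw":88},{"translation":[0,0,87],"delta_rot":[0,0,0],"jaw":60},{"translation":[0,0,87],"delta_rot":[0,0,0],"jaw":50},{"translation":[0,0,87],"delta_rot":[0,0,0],"jaw":50},{"translation":[0,0,87],"delta_rot":[0,0,0],"jaw":50},{"translation":[0,0,87],"delta_rot":[0,0,0],"jaw":50},{"translation":[0,0,87],"delta_rot":[0,0,0],"jaw":50},{"translation":[0,0,87],"delta_rot":[0,0,0],"jaw":50}]'

```text
t: 2.1
ee_pos: [457.5, -337.4, 12.6]
eef_rot: [0.0, 0.996, -0.086, 0.0]
force: [-0.1, 0.7, 5.9]
gripper_width: 57.9
finger_force: 30.0
```

>>> move_arm --moves '[{"translation":[0,0,-15],"delta_rot":[0,0,0],"jaw":45},{"translation":[0,0,-45],"delta_rot":[0,0,0],"jaw":45},{"translation":[0,0,-80],"delta_rot":[0,0,0],"jaw":45},{"translation":[0,0,-110],"delta_rot":[0,5,0],"jaw":45},{"translation":[0,0,-120],"delta_rot":[0,10,0],"jaw":45},{"translation":[0,0,-120],"delta_rot":[0,15,0],"jaw":45},{"translation":[0,0,-120],"delta_rot":[0,15,0],"jaw":45},{"translation":[0,0,-120],"delta_rot":[0,15,0],"jaw":45},{"translation":[0,0,-120],"delta_rot":[0,15,0],"jaw":45},{"translation":[0,0,-120],"delta_rot":[0,15,0],"jaw":45},{"translation":[0,0,-120],"delta_rot":[0,15,0],"jaw":45},{"translation":[0,0,-120],"delta_rot":[0,15,0],"jaw":45}]'

```text
t: 3.1
ee_pos: [457.6, -337.1, 131.3]
eef_rot: [0.011, 0.988, -0.085, 0.13]
force: [0.1, -1.1, -3.9]
gripper_width: 57.7
finger_force: 30.0
```

```bash
cat > ft.py <<'E'
from h import *
o=[]
for k in range(3):
    read_camera('top');s,p,r=tcp();o.append(np.r_[s['force'],r.inv().apply(s['ft_torque'])])
print(s['t'],p.round(1),'F',np.mean(o,0)[:3].round(2),'tool torque',np.mean(o,0)[3:].round(3),'sd',np.std(o,0)[3:].round(3))
E
python3 ft.py
```

```text
3.25 [ 457.4 -337.1  131.6] F [-0.24 -0.11 -3.77] tool torque [ 0.009 -0.245 -0.01 ] sd [0.035 0.02  0.025]
```

>>> move_arm --moves '[{"translation":[0,0,0],"delta_rot":[0,-5,0],"jaw":45},{"translation":[0,0,0],"delta_rot":[0,-10,0],"jaw":45},{"translation":[0,0,0],"delta_rot":[0,-15,0],"jaw":45},{"translation":[0,0,0],"delta_rot":[0,-20,0],"jaw":45},{"translation":[0,0,0],"delta_rot":[0,-25,0],"jaw":45},{"translation":[0,0,0],"delta_rot":[0,-30,0],"jaw":45},{"translation":[0,0,0],"delta_rot":[0,-30,0],"jaw":45},{"translation":[0,0,0],"delta_rot":[0,-30,0],"jaw":45},{"translation":[0,0,0],"delta_rot":[0,-30,0],"jaw":45},{"translation":[0,0,0],"delta_rot":[0,-30,0],"jaw":45},{"translation":[0,0,0],"delta_rot":[0,-30,0],"jaw":45},{"translation":[0,0,0],"delta_rot":[0,-30,0],"jaw":45}]'

```text
t: 4.25
ee_pos: [456.9, -337.3, 132.1]
eef_rot: [-0.011, 0.988, -0.085, -0.13]
force: [0.1, 0.4, -3.9]
gripper_width: 57.8
finger_force: 30.0
```

```bash
python3 ft.py
```

```text
4.4 [ 457.1 -337.3  131.9] F [-0.66  0.42 -3.63] tool torque [ 0.06   0.243 -0.008] sd [0.023 0.015 0.017]
```

>>> move_arm --moves '[{"translation":[0,0,0],"delta_rot":[0,3,0],"jaw":45},{"translation":[0,0,0],"delta_rot":[0,6,0],"jaw":45},{"translation":[0,0,0],"delta_rot":[0,9,0],"jaw":45},{"translation":[0,0,0],"delta_rot":[0,11,0],"jaw":45},{"translation":[0,0,0],"delta_rot":[0,13,0],"jaw":45},{"translation":[0,0,0],"delta_rot":[0,13,0],"jaw":45},{"translation":[0,0,0],"delta_rot":[0,13,0],"jaw":45},{"translation":[0,0,0],"delta_rot":[0,13,0],"jaw":45},{"translation":[0,0,0],"delta_rot":[0,13,0],"jaw":45}]'

```text
t: 5.15
ee_pos: [457.5, -337.2, 131.7]
eef_rot: [-0.002, 0.996, -0.086, -0.018]
force: [0.7, -0.1, -3.2]
gripper_width: 57.7
finger_force: 30.0
```

```bash
sed -i 's/range(3)/range(6)/' ft.py; python3 ft.py
```

```text
5.45 [ 457.4 -337.2  131.7] F [-0.01  0.1  -3.54] tool torque [ 0.053 -0.     0.001] sd [0.017 0.018 0.019]
```

>>> move_arm --moves '[{"translation":[0,0,0],"delta_rot":[0,5,0],"jaw":45},{"translation":[0,0,0],"delta_rot":[0,11,0],"jaw":45},{"translation":[0,0,0],"delta_rot":[0,16,0],"jaw":45},{"translation":[0,0,0],"delta_rot":[0,16,0],"jaw":45},{"translation":[0,0,0],"delta_rot":[0,16,0],"jaw":45},{"translation":[0,0,0],"delta_rot":[0,16,0],"jaw":45},{"translation":[0,0,0],"delta_rot":[0,12,0],"jaw":45},{"translation":[0,0,0],"delta_rot":[0,8,0],"jaw":45},{"translation":[0,0,0],"delta_rot":[0,4,0],"jaw":45},{"translation":[0,0,0],"delta_rot":[0,4,0],"jaw":45},{"translation":[0,0,0],"delta_rot":[0,4,0],"jaw":45},{"translation":[0,0,0],"delta_rot":[0,4,0],"jaw":45}]'

```text
t: 6.45
ee_pos: [457.4, -337.0, 131.4]
eef_rot: [0.001, 0.996, -0.086, 0.018]
force: [-0.2, 0.0, -3.8]
gripper_width: 57.7
finger_force: 30.0
```

```bash
python3 ft.py
```

```text
6.75 [ 457.  -337.3  131.9] F [-0.03  0.22 -3.67] tool torque [ 0.052 -0.047 -0.002] sd [0.04  0.041 0.019]
```

>>> move_arm --moves '[{"translation":[-2,-12,0],"delta_rot":[0,-2,0],"jaw":45},{"translation":[-4,-35,0],"delta_rot":[0,-2,-1],"jaw":45},{"translation":[-9,-70,0],"delta_rot":[0,-2,-2],"jaw":45},{"translation":[-14,-108,0],"delta_rot":[0,-2,-4],"jaw":45},{"translation":[-19,-146,0],"delta_rot":[0.1,-2,-6],"jaw":45},{"translation":[-23,-184,0],"delta_rot":[0.1,-2,-8],"jaw":45},{"translation":[-28,-222,0],"delta_rot":[0.2,-2,-10],"jaw":45},{"translation":[-33,-260,0],"delta_rot":[0.2,-2,-12],"jaw":45},{"translation":[-38,-298,0],"delta_rot":[0.3,-2,-14],"jaw":45},{"translation":[-43,-336,0],"delta_rot":[0.3,-2,-16],"jaw":45},{"translation":[-48,-374,0],"delta_rot":[0.3,-2,-17.5],"jaw":45},{"translation":[-53,-412,0],"delta_rot":[0.3,-2,-18.5],"jaw":45}]'

```text
t: 7.75
ee_pos: [475.4, 79.5, 130.2]
eef_rot: [0.0, 0.997, 0.076, 0.0]
force: [2.1, 0.1, -4.4]
gripper_width: 57.4
finger_force: 30.0
```

>>> move_arm --moves '[{"translation":[8,-38,0],"delta_rot":[0,0,0],"jaw":45},{"translation":[15,-76,0],"delta_rot":[0,0,0],"jaw":45},{"translation":[23,-114,0],"delta_rot":[0,0,0],"jaw":45},{"translation":[30,-152,0],"delta_rot":[0,0,0],"jaw":45},{"translation":[38,-190,0],"delta_rot":[0,0,0],"jaw":45},{"translation":[45,-226,0],"delta_rot":[0,0,0],"jaw":45},{"translation":[51,-256,5],"delta_rot":[0,0,0],"jaw":45},{"translation":[56,-280,15],"delta_rot":[0,0,0],"jaw":45},{"translation":[59,-293,30],"delta_rot":[0,0,0],"jaw":45},{"translation":[59,-296,45],"delta_rot":[0,0,0],"jaw":45},{"translation":[59,-296,60],"delta_rot":[0,0,0],"jaw":45},{"translation":[59,-296,70],"delta_rot":[0,0,0],"jaw":45}]'

```text
t: 8.75
ee_pos: [488.8, 379.3, 58.2]
eef_rot: [0.0, 0.997, 0.076, -0.001]
force: [0.9, -0.9, -3.6]
gripper_width: 57.7
finger_force: 30.0
```

>>> move_arm --moves '[{"translation":[0,0,22],"delta_rot":[0,0,0],"jaw":45},{"translation":[0,0,36],"delta_rot":[0,0,0],"jaw":45},{"translation":[0,0,43],"delta_rot":[0,0,0],"jaw":45},{"translation":[0,0,43],"delta_rot":[0,0,0],"jaw":45},{"translation":[0,0,43],"delta_rot":[0,0,0],"jaw":88},{"translation":[0,0,43],"delta_rot":[0,0,0],"jaw":88},{"translation":[0,0,43],"delta_rot":[0,0,0],"jaw":88},{"translation":[0,0,43],"delta_rot":[0,0,0],"jaw":88},{"translation":[0,0,43],"delta_rot":[0,0,0],"jaw":88},{"translation":[0,0,30],"delta_rot":[0,0,0],"jaw":88},{"translation":[0,0,0],"delta_rot":[0,0,0],"jaw":88},{"translation":[0,0,-35],"delta_rot":[0,0,0],"jaw":88}]'

```text
t: 9.75
ee_pos: [488.6, 378.8, 94.2]
eef_rot: [0.001, 0.997, 0.075, -0.002]
force: [0.4, -1.0, -0.5]
gripper_width: 88.0
finger_force: 0.0
```

>>> move_arm --moves '[{"translation":[-4,15,-10],"delta_rot":[0,0,0],"jaw":88},{"translation":[-14,50,-10],"delta_rot":[0,0,1],"jaw":88},{"translation":[-25,88,-10],"delta_rot":[0,0,2],"jaw":88},{"translation":[-36,126,-10],"delta_rot":[0,0,3],"jaw":88},{"translation":[-47,164,-10],"delta_rot":[0,0,4],"jaw":88},{"translation":[-58,202,-10],"delta_rot":[0,0,5],"jaw":88},{"translation":[-69,240,-10],"delta_rot":[0,0,6],"jaw":88},{"translation":[-80,278,-10],"delta_rot":[0,0,7],"jaw":88},{"translation":[-90,312,-5],"delta_rot":[0,0,7.1],"jaw":88},{"translation":[-96,333,0],"delta_rot":[0,0,7.1],"jaw":88},{"translation":[-98,340,5],"delta_rot":[0,0,7.1],"jaw":88},{"translation":[-98,340,15],"delta_rot":[0,0,7.1],"jaw":88}]'

```text
t: 10.75
ee_pos: [444.2, 27.0, 80.4]
eef_rot: [0.0, 1.0, 0.012, 0.001]
force: [0.8, -0.6, 1.1]
gripper_width: 87.8
finger_force: 0.0
```

>>> move_arm --moves '[{"translation":[-1,-1,25],"delta_rot":[0,0,0],"jaw":88},{"translation":[-1,-1,48],"delta_rot":[0,0,0],"jaw":88},{"translation":[-1,-1,62],"delta_rot":[0,0,0],"jaw":88},{"translation":[-1,-1,68],"delta_rot":[0,0,0],"jaw":88},{"translation":[-1,-1,68],"delta_rot":[0,0,0],"jaw":88},{"translation":[-1,-1,68],"delta_rot":[0,0,0],"jaw":45},{"translation":[-1,-1,68],"delta_rot":[0,0,0],"jaw":45},{"translation":[-1,-1,68],"delta_rot":[0,0,0],"jaw":45},{"translation":[-1,-1,68],"delta_rot":[0,0,0],"jaw":45},{"translation":[-1,-1,68],"delta_rot":[0,0,0],"jaw":45},{"translation":[-1,-1,68],"delta_rot":[0,0,0],"jaw":45},{"translation":[-1,-1,68],"delta_rot":[0,0,0],"jaw":45}]'

```text
t: 11.75
ee_pos: [442.8, 29.4, 12.5]
eef_rot: [0.0, 1.0, 0.013, 0.0]
force: [-0.6, 1.5, 7.1]
gripper_width: 57.5
finger_force: 30.0
```

>>> move_arm --moves '[{"translation":[0,0,-15],"delta_rot":[0,0,0],"jaw":45},{"translation":[0,0,-45],"delta_rot":[0,0,0],"jaw":45},{"translation":[0,0,-80],"delta_rot":[0,0,0],"jaw":45},{"translation":[0,0,-110],"delta_rot":[0,5,0],"jaw":45},{"translation":[0,0,-120],"delta_rot":[0,10,0],"jaw":45},{"translation":[0,0,-120],"delta_rot":[0,15,0],"jaw":45},{"translation":[0,0,-120],"delta_rot":[0,15,0],"jaw":45},{"translation":[0,0,-120],"delta_rot":[0,15,0],"jaw":45},{"translation":[0,0,-120],"delta_rot":[0,15,0],"jaw":45},{"translation":[0,0,-120],"delta_rot":[0,15,0],"jaw":45},{"translation":[0,0,-120],"delta_rot":[0,15,0],"jaw":45},{"translation":[0,0,-120],"delta_rot":[0,15,0],"jaw":45}]'

```text
t: 12.75
ee_pos: [442.9, 29.4, 131.6]
eef_rot: [-0.002, 0.991, 0.013, 0.13]
force: [0.3, 0.3, -3.7]
gripper_width: 57.8
finger_force: 30.0
```

```bash
python3 ft.py
```

```text
13.05 [442.7  29.4 131.9] F [ 0.19  0.09 -3.37] tool torque [ 0.011 -0.295  0.018] sd [0.027 0.025 0.038]
```

>>> move_arm --moves '[{"translation":[0,0,0],"delta_rot":[0,-5,0],"jaw":45},{"translation":[0,0,0],"delta_rot":[0,-10,0],"jaw":45},{"translation":[0,0,0],"delta_rot":[0,-15,0],"jaw":45},{"translation":[0,0,0],"delta_rot":[0,-20,0],"jaw":45},{"translation":[0,0,0],"delta_rot":[0,-25,0],"jaw":45},{"translation":[0,0,0],"delta_rot":[0,-30,0],"jaw":45},{"translation":[0,0,0],"delta_rot":[0,-30,0],"jaw":45},{"translation":[0,0,0],"delta_rot":[0,-30,0],"jaw":45},{"translation":[0,0,0],"delta_rot":[0,-30,0],"jaw":45},{"translation":[0,0,0],"delta_rot":[0,-30,0],"jaw":45},{"translation":[0,0,0],"delta_rot":[0,-30,0],"jaw":45},{"translation":[0,0,0],"delta_rot":[0,-30,0],"jaw":45}]'

```text
t: 14.05
ee_pos: [442.3, 29.4, 132.2]
eef_rot: [0.002, 0.991, 0.013, -0.13]
force: [0.5, -1.0, -3.7]
gripper_width: 57.8
finger_force: 30.0
```

```bash
python3 ft.py
```

```text
14.35 [442.6  29.4 132. ] F [-0.01 -0.2  -4.28] tool torque [ 0.007  0.238 -0.004] sd [0.016 0.023 0.022]
```

>>> move_arm --moves '[{"translation":[0,-12,0],"delta_rot":[0,4,0],"jaw":45},{"translation":[0,-40,0],"delta_rot":[0,8,0],"jaw":45},{"translation":[0,-75,0],"delta_rot":[0,12,0],"jaw":45},{"translation":[0,-110,0],"delta_rot":[0,15,0],"jaw":45},{"translation":[0,-145,0],"delta_rot":[0,15,0],"jaw":45},{"translation":[0,-175,0],"delta_rot":[0,15,0],"jaw":45},{"translation":[0,-192,0],"delta_rot":[0,15,0],"jaw":45},{"translation":[0,-200,0],"delta_rot":[0,15,0],"jaw":45}]'

```text
t: 15.02
ee_pos: [436.7, 231.4, 131.8]
eef_rot: [0.0, 1.0, 0.015, -0.0]
force: [0.3, 0.3, -4.3]
gripper_width: 57.7
finger_force: 30.0
```

>>> move_arm --moves '[{"translation":[20,1,0],"delta_rot":[0,0,-2],"jaw":45},{"translation":[50,2,0],"delta_rot":[0,0,-5],"jaw":45},{"translation":[70,3,10],"delta_rot":[0,0,-7],"jaw":45},{"translation":[75,3,30],"delta_rot":[0,0,-7],"jaw":45},{"translation":[75,3,60],"delta_rot":[0,0,-7],"jaw":45},{"translation":[75,3,85],"delta_rot":[0,0,-7],"jaw":45},{"translation":[75,3,105],"delta_rot":[0,0,-7],"jaw":45},{"translation":[75,3,114],"delta_rot":[0,0,-7],"jaw":45},{"translation":[75,3,115],"delta_rot":[0,0,-7],"jaw":45},{"translation":[75,3,115],"delta_rot":[0,0,-7],"jaw":88},{"translation":[75,3,115],"delta_rot":[0,0,-7],"jaw":88},{"translation":[75,3,115],"delta_rot":[0,0,-7],"jaw":88}]'

```text
t: 16.02
ee_pos: [512.9, 228.2, 17.9]
eef_rot: [0.0, 0.997, 0.074, 0.001]
force: [-0.5, 0.5, 1.3]
gripper_width: 75.9
finger_force: 0.0
```

>>> move_arm --moves '[{"translation":[0,0,0],"delta_rot":[0,0,0],"jaw":88},{"translation":[0,0,-20],"delta_rot":[0,0,0],"jaw":88},{"translation":[0,0,-50],"delta_rot":[0,0,0],"jaw":88},{"translation":[0,0,-80],"delta_rot":[0,0,0],"jaw":88},{"translation":[-4,20,-90],"delta_rot":[0,0,0],"jaw":88},{"translation":[-10,57,-90],"delta_rot":[0,0,1],"jaw":88},{"translation":[-17,95,-90],"delta_rot":[0,0,3],"jaw":88},{"translation":[-24,134,-90],"delta_rot":[0,0,4],"jaw":88},{"translation":[-31,173,-90],"delta_rot":[0,0,5],"jaw":88},{"translation":[-38,212,-90],"delta_rot":[0,0,7],"jaw":88},{"translation":[-45,251,-90],"delta_rot":[0,0,8.5],"jaw":88},{"translation":[-51,290,-90],"delta_rot":[0,0,8.5],"jaw":88}]'

```text
t: 17.02
ee_pos: [504.6, -67.9, 107.6]
eef_rot: [0.0, 1.0, -0.0, 0.0]
force: [0.7, 0.6, -0.1]
gripper_width: 88.1
finger_force: 0.0
```

>>> move_arm --moves '[{"translation":[0,35,0],"delta_rot":[0,0,0],"jaw":88},{"translation":[-1,70,0],"delta_rot":[0,0,0],"jaw":88},{"translation":[-2,90,10],"delta_rot":[0,0,0],"jaw":88},{"translation":[-2,98,20],"delta_rot":[0,0,0],"jaw":88},{"translation":[-2,98,27],"delta_rot":[0,0,0],"jaw":88},{"translation":[-2,98,27],"delta_rot":[0,0,0],"jaw":88}]'

```text
t: 17.52
ee_pos: [502.2, -162.9, 78.5]
eef_rot: [-0.001, 1.0, 0.0, -0.001]
force: [0.5, 0.8, 0.4]
gripper_width: 88.3
finger_force: 0.0
```

```bash
python3 - <<'E'
from h import *
i=read_camera('top');cv2.imwrite('pics/top1.png',i);m=camera_model('top')
print('yellow',find('yellow',60,(100,190,260,315),i,m))
HSV['blue']=((106,150,135),(122,255,255))
print('blue',find('blue',60,(100,190,260,315),i,m))
try: print('green',find('green',56,(345,200,400,290),i,m))
except Exception as e: print(e)
print(tcp()[1])
E
```

```text
yellow [520.1 226.3 107.3  59.1   8.5]
blue [488.9 378.4 117.7  56.5   8.6]
max() iterable argument is empty
[ 502.60061367 -162.53913343   79.28734441]
```

View pics/top1.png

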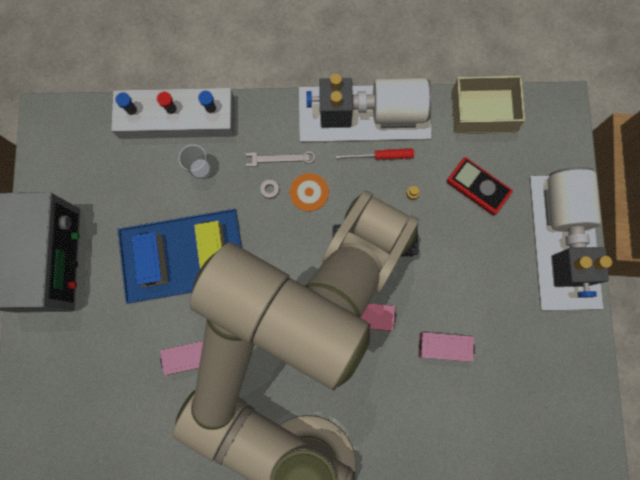

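The blue (147,258) and yellow (208,240, partly hidden by the arm) cases lie flat inside the tray rim. The bystanders haven't moved. Next I grasp green and run the same test.

>>> move_arm --moves '[{"translation":[0,2,25],"delta_rot":[0,0,0],"jaw":88},{"translation":[0,2,48],"delta_rot":[0,0,0],"jaw":88},{"translation":[0,2,62],"delta_rot":[0,0,0],"jaw":88},{"translation":[0,2,68],"delta_rot":[0,0,0],"jaw":88},{"translation":[0,2,68],"delta_rot":[0,0,0],"jaw":88},{"translation":[0,2,68],"delta_rot":[0,0,0],"jaw":45},{"translation":[0,2,68],"delta_rot":[0,0,0],"jaw":45},{"translation":[0,2,68],"delta_rot":[0,0,0],"jaw":45},{"translation":[0,2,68],"delta_rot":[0,0,0],"jaw":45},{"translation":[0,2,68],"delta_rot":[0,0,0],"jaw":45},{"translation":[0,2,68],"delta_rot":[0,0,0],"jaw":45},{"translation":[0,2,68],"delta_rot":[0,0,0],"jaw":45}]'

```text
t: 18.57
ee_pos: [503.2, -165.9, 12.6]
eef_rot: [0.0, 1.0, 0.0, 0.0]
force: [-0.7, 2.9, 5.8]
gripper_width: 58.0
finger_force: 30.0
```

>>> move_arm --moves '[{"translation":[0,0,-15],"delta_rot":[0,0,0],"jaw":45},{"translation":[0,0,-45],"delta_rot":[0,0,0],"jaw":45},{"translation":[0,0,-80],"delta_rot":[0,0,0],"jaw":45},{"translation":[0,0,-110],"delta_rot":[0,5,0],"jaw":45},{"translation":[0,0,-120],"delta_rot":[0,10,0],"jaw":45},{"translation":[0,0,-120],"delta_rot":[0,15,0],"jaw":45},{"translation":[0,0,-120],"delta_rot":[0,15,0],"jaw":45},{"translation":[0,0,-120],"delta_rot":[0,15,0],"jaw":45},{"translation":[0,0,-120],"delta_rot":[0,15,0],"jaw":45},{"translation":[0,0,-120],"delta_rot":[0,15,0],"jaw":45},{"translation":[0,0,-120],"delta_rot":[0,15,0],"jaw":45},{"translation":[0,0,-120],"delta_rot":[0,15,0],"jaw":45}]'

```text
t: 19.57
ee_pos: [503.3, -165.9, 131.6]
eef_rot: [-0.0, 0.992, 0.001, 0.13]
force: [-0.3, -0.6, -4.5]
gripper_width: 57.8
finger_force: 30.0
```

```bash
python3 ft.py
```

```text
19.8667 [ 503.1 -166.   132. ] F [-0.12  0.02 -4.63] tool torque [ 0.022 -0.233  0.007] sd [0.024 0.02  0.027]
```

>>> move_arm --moves '[{"translation":[0,0,0],"delta_rot":[0,-5,0],"jaw":45},{"translation":[0,0,0],"delta_rot":[0,-10,0],"jaw":45},{"translation":[0,0,0],"delta_rot":[0,-15,0],"jaw":45},{"translation":[0,0,0],"delta_rot":[0,-20,0],"jaw":45},{"translation":[0,0,0],"delta_rot":[0,-25,0],"jaw":45},{"translation":[0,0,0],"delta_rot":[0,-30,0],"jaw":45},{"translation":[0,0,0],"delta_rot":[0,-30,0],"jaw":45},{"translation":[0,0,0],"delta_rot":[0,-30,0],"jaw":45},{"translation":[0,0,0],"delta_rot":[0,-30,0],"jaw":45},{"translation":[0,0,0],"delta_rot":[0,-30,0],"jaw":45},{"translation":[0,0,0],"delta_rot":[0,-30,0],"jaw":45},{"translation":[0,0,0],"delta_rot":[0,-30,0],"jaw":45}]'

```text
t: 20.87
ee_pos: [502.7, -166.1, 132.4]
eef_rot: [0.0, 0.991, 0.0, -0.13]
force: [-0.3, -0.3, -3.0]
gripper_width: 57.9
finger_force: 30.0
```

```bash
python3 ft.py
```

```text
21.1667 [ 503. -166.  132.] F [ 0.29  0.29 -4.54] tool torque [ 0.041  0.193 -0.007] sd [0.031 0.016 0.036]
```

```bash
cat > ft2.py <<'E'
from h import *
o=[];
for k in range(14):
    read_camera('top');s,p,r=tcp();o.append(np.r_[s['force'],r.inv().apply(s['ft_torque']),s['tau'][3:]])
o=np.array(o);print(s['t'],'F',o.mean(0)[:3].round(2),'Ty',o[:,4].mean().round(4),'+-',(o[:,4].std()/14**.5).round(4),'tau456',o[:,6:].mean(0).round(3),o[:,6:].std(0).round(3),r.as_matrix()[:,2].round(4))
E
```

>>> move_arm --moves '[{"translation":[0,0,0],"delta_rot":[0,3,0],"jaw":45},{"translation":[0,0,0],"delta_rot":[0,6,0],"jaw":45},{"translation":[0,0,0],"delta_rot":[0,9,0],"jaw":45},{"translation":[0,0,0],"delta_rot":[0,11,0],"jaw":45},{"translation":[0,0,0],"delta_rot":[0,13,0],"jaw":45},{"translation":[0,0,0],"delta_rot":[0,13,0],"jaw":45},{"translation":[0,0,0],"delta_rot":[0,13,0],"jaw":45},{"translation":[0,0,0],"delta_rot":[0,13,0],"jaw":45},{"translation":[0,0,0],"delta_rot":[0,13,0],"jaw":45}]'

```text
t: 21.92
ee_pos: [503.2, -166.1, 131.9]
eef_rot: [0.0, 1.0, 0.001, -0.018]
force: [0.4, -0.1, -4.6]
gripper_width: 57.4
finger_force: 30.0
```

```bash
python3 ft2.py
```

```text
22.6167 F [ 0.07  0.03 -4.13] Ty -0.0488 +- 0.0085 tau456 [ 0.023 -0.012  0.001] [0.002 0.004 0.001] [-3.520e-02 -4.000e-04 -9.994e-01]
```

>>> move_arm --moves '[{"translation":[0,0,0],"delta_rot":[0,5,0],"jaw":45},{"translation":[0,0,0],"delta_rot":[0,11,0],"jaw":45},{"translation":[0,0,0],"delta_rot":[0,16,0],"jaw":45},{"translation":[0,0,0],"delta_rot":[0,16,0],"jaw":45},{"translation":[0,0,0],"delta_rot":[0,16,0],"jaw":45},{"translation":[0,0,0],"delta_rot":[0,16,0],"jaw":45},{"translation":[0,0,0],"delta_rot":[0,12,0],"jaw":45},{"translation":[0,0,0],"delta_rot":[0,8,0],"jaw":45},{"translation":[0,0,0],"delta_rot":[0,4,0],"jaw":45},{"translation":[0,0,0],"delta_rot":[0,4,0],"jaw":45},{"translation":[0,0,0],"delta_rot":[0,4,0],"jaw":45},{"translation":[0,0,0],"delta_rot":[0,4,0],"jaw":45}]'

```text
t: 23.62
ee_pos: [503.1, -165.8, 131.7]
eef_rot: [0.0, 1.0, 0.001, 0.018]
force: [-0.8, 0.3, -4.0]
gripper_width: 57.8
finger_force: 30.0
```

```bash
python3 ft2.py
```

```text
24.3167 F [-0.01  0.05 -4.05] Ty 0.0161 +- 0.0088 tau456 [ 0.083 -0.117 -0.001] [0.005 0.009 0.002] [ 3.460e-02 -3.000e-04 -9.994e-01]
```

Green's torque shift between the +2° and −2° tilts is +0.065 N m, matching a rolling ball (about +0.064 predicted). Blue showed −0.047, and yellow looked quiet in the ±15° test. So green is the rattler, and I carry it to the mark.

>>> move_arm --moves '[{"translation":[6,-6,0],"delta_rot":[0,-1,0],"jaw":45},{"translation":[20,-20,0],"delta_rot":[0,-2,0],"jaw":45},{"translation":[42,-41,0],"delta_rot":[0,-2,0],"jaw":45},{"translation":[66,-64,0],"delta_rot":[0,-2,0],"jaw":45},{"translation":[90,-88,0],"delta_rot":[0,-2,0],"jaw":45},{"translation":[114,-111,0],"delta_rot":[0,-2,0],"jaw":45},{"translation":[134,-131,0],"delta_rot":[0,-2,0],"jaw":45},{"translation":[148,-144,0],"delta_rot":[0,-2,0],"jaw":45},{"translation":[154,-150,0],"delta_rot":[0,-2,0],"jaw":45},{"translation":[156,-152,0],"delta_rot":[0,-2,0],"jaw":45},{"translation":[156,-152,0],"delta_rot":[0,-2,0],"jaw":45},{"translation":[156,-152,0],"delta_rot":[0,-2,0],"jaw":45}]'

```text
t: 25.32
ee_pos: [658.1, -14.8, 137.2]
eef_rot: [0.0, 1.0, -0.0, -0.001]
force: [-0.8, 0.1, -3.9]
gripper_width: 57.7
finger_force: 30.0
```

```bash
python3 - <<'E'
from h import *
cv2.imwrite('pics/sc2.png',read_camera('scene'));i=read_camera('top');m=camera_model('top')
HSV['blue']=((106,150,135),(122,255,255))
for n in('yellow','blue'):print(n,find(n,60,(100,190,260,315),i,m))
s,p,r=tcp();print(p,r.as_matrix()[:,2],s['joint_velocities'].round(3))
E
```

```text
yellow [527.  227.5  94.1  58.7   8.4]
blue [510.1 381.8  75.1  56.    7.9]
[658.19898264 -14.94332962 137.4385185 ] [-7.26178545e-04 -5.17069844e-04 -9.99999603e-01] [ 0.003 -0.    -0.004  0.003  0.001  0.002]
```

View pics/sc2.png

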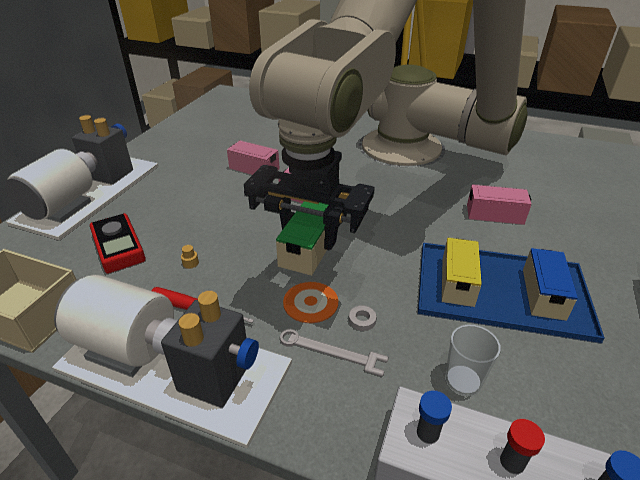

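The green case hangs level above the mark (case at 303,240, mark at 311,300). Yellow (462,272) and blue (551,283) stand flat inside the tray, and the bystanders are untouched. The odd tray measurements come from the arm blocking part of the top view.

```bash
python3 -c "
from plant import order; print(order.job_done())"
```

```text
the job is handed in; nothing more can be done
None
```

I handed the job in at about 25 s with the green case, which is the one that rattles, held level and still over the orange mark, its underside about 125 mm up; blue and yellow stand flat in the blue tray (yellow had only the ±15° tilt test), and no verdict came back.

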